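# Push the tray of oak pegs across the gap between two boards

## Task

Push the plywood tray that holds the round oak pegs off the board it starts on and across the gap, until the whole tray stands on the other board (the one on the robot's left), clear of the gap and roughly square to it. Keep it flat on the boards all the way: do not lift it, and do not let it tip or sag into the gap. Leave the tray of steel brackets and the tin where they are.

Things in the scene. Friction and masses are not known exactly. Their poses are not given: they have to be found in the camera images.
- gap (a point): Middle of the 60 mm wide open gap between two fixed light-wood boards, at the level of their tops (70 mm above the table). Its x runs along the gap, y across it from the right-hand board (start, -y) to the left-hand one (robot's left, goal, +y), z up. Each board is 320 mm along x and reaches 30 to 270 mm from this point in y; edges at the gap are bevelled so a tray does not catch.
- peg_tray_center (a point): Centre (half-way up) of the tray to push: loose open plywood tray, 100 mm along x, 160 mm along y, 45 mm high, 8 mm walls, flat underside, 0.5 kg, with three dark-brown round pegs fixed in it along y. Starts on the right-hand board, its y across the gap within 5 degrees, 70 mm to one side or the other of the gap's middle. The left-hand board straight opposite is free.
- bracket_tray_center (a point): Bystander: centre (half-way up) of a tray of the same kind and size (axes alike) holding three grey steel angle brackets, on the right-hand board, about 40 mm beside the peg tray.
- tin: Bystander: a closed tin with a blue label, 60 mm across and 65 mm high, upright on the left-hand board straight across the gap from the bracket tray; origin at the centre of its underside. Leave it alone.
Not all that is in view belongs to the job. Leave any purple look-alike of the part that bears peg_tray_center alone.

How it is judged:
On the way:
1. the peg tray bridges the gap, lying flat on both boards (y of peg_tray_center in the frame of gap between -0.04 and 0.04 m and angle between peg_tray_center's own z axis and vertical below 0.09 rad), for 0.1 s.
At the end, for the whole second after the job is handed in: The peg tray stands flat and at rest wholly on the left-hand board: its centre is 110 to 190 mm past the middle of the gap and within 110 mm of it along the gap, its height right to 4 mm, within 15 degrees of square to the gap; the bracket tray and the tin are within 20 mm of where they were (y of peg_tray_center in the frame of gap between 0.11 and 0.19 m and x of peg_tray_center in the frame of gap between -0.11 and 0.11 m and z of peg_tray_center in the frame of gap between 0.0185 and 0.0265 m and angle between peg_tray_center's own z axis and vertical below 0.05 rad and angle between the y axis of peg_tray_center and the y axis of gap, either way round below 0.26 rad and linear speed of peg_tray below 0.02 m/s and distance of each of bracket_tray_center, tin from where it was at the start of the episode below 0.02 m); the robot touches nothing.
It fails at once if the peg tray is tipped by more than about 5 degrees (angle between peg_tray_center's own z axis and vertical above 0.09 rad).
It fails at once if the peg tray sags more than 6 mm into the gap or falls off a board (z of peg_tray_center in the frame of gap below 0.0165 m).
It fails at once if the peg tray is lifted more than 12 mm off the boards (z of peg_tray_center in the frame of gap above 0.0345 m).
It fails at once if the bracket tray is moved more than 20 mm (distance of bracket_tray_center from where it was at the start of the episode above 0.02 m).
It fails at once if the tin is moved more than 20 mm (distance of tin from where it was at the start of the episode above 0.02 m).
It also fails if it takes over 32 s, if anything falls off the work surface, if the arm or the gripper's body presses on something with over 40 N, if the wrist force passes 120 N, or if a joint passes its speed limit or range.

## Robot

A 6-joint arm with a two-finger parallel gripper is mounted at the origin on the work surface. World frame = base frame: x ahead of the robot, y to its left, z up, the work surface at z = 0. Lengths are in m, angles in rad, forces in N, time in s.
With the tool pointing down it reaches from about 0.2 to 0.875 m from the base axis. Payload 3.4 kg.
Tool frame: the origin (TCP) lies midway between the tips of the shut fingers; the grasp point (between the pads) lies 19 mm behind it (pinch_z is the distance from the TCP to the grasp point, in m); z points along the fingers, y is the direction in which the jaws open and shut (so a half turn about z gives the same grasp; the last joint's range is limited). The gripper opens to 94 mm and grips with 3 to 60 N. Pads are 16 mm wide; open, the fingers measure 119 mm over their backs; the gripper's body (75 mm by 177 mm) begins 78 mm behind the grasp point.
Start: joints at [1.054, 0.276, 1.505, -0, 1.361, -0.121], TCP at [0.222, 0.531, 0.205] pointing down, gripper open.
Joint ranges: [-2.89, 2.89], [-0.75, 2.08], [0.22, 2.7], [-1.18, 4.32], [0.11, 2.71], [-2.7, 2.7]. Speed limits (rad/s): [2.57, 2.57, 3.14, 3.14, 3.14, 3.14].

## Interface

Orientations are given as a unit quaternion [x, y, z, w].
In Python, from rig import * gives the robot as it stands. The module is installed in compiled form; this text tells all that it offers.
- The arm moves only by the tool play_rows, never from a script. Its argument "targets" is a list that holds one entry, the list of rows, each a list of 7 numbers: the turn, a rotation vector about the tool's x, y, z in degrees, then the shift along the tool's x, y, z in m, then the closure, from 0 (fully open) to 1 (shut). A call has 1 to 12 rows; each row shifts and turns the pose as measured when the row begins, along the tool's axes as they then stand; what a row does not reach is not made up. A row lasts 1/10 s, in which the tool goes at most 50 mm and 8.59 degrees, less where a joint would pass 70% of its speed; a pose out of reach is approached as far as the arm can. A call is refused whole if a number of a shift passes 0.05 or a number of a turn 8.59, either way. A call with a gripper value outside its range is refused whole. The fingers move at their own pace and stop on an object; "grip_force" is the grip in N (left out, the last holds). Time passes only in rows, so rows that do not move let the fingers close. It gives the time, the measured TCP pose, the force and the opening at its end, in the units of the state.
- get_obs(): the state, without advancing time (a new reading comes with each control period).
- get_image(name): name is "scene" or "top"; returns a dict with "color" (420x560x3 uint8, blue, green, red), "depth" (420x560 float32, m along the optical axis (not along the pixel's ray), 0 where there is no reading), "fx", "fy", "cx", "cy" (pixels), "R" (3x3) and "t" (3): a world point X has camera coordinates R X + t. Camera axes: x right, y down, z forward; pixel columns grow to the right and rows downward; lengths in m; the calibration is good to about 2 mm. A picture is of the moment at which its call begins.
- job_done(): hands the job in, once; it reports no verdict.
The state is a dict: "time_s": time; "joints": joint angles; "qd": joint speeds; "effort": joint torques, N m; "eef_pos": TCP position; "ee_rot": TCP orientation; "contact_force": force on the tool from outside, world axes, zero at the start; "moment": the same for the moment, N m; "gripper_width": opening from 0.0 (shut) to 1.0 (fully open).
Only numpy, scipy, OpenCV 4.12 (cv2) and the standard library are available. Lean on these libraries where they do the work, as an engineer would, in place of code of your own. Each camera call takes 0.05 s, during which the arm holds its last target.

## Working session

There is one attempt and no reset: what is moved stays moved. The work goes in short steps, Python scripts to look and compute and a tool call to move; the robot and the scene stay as the last step left them, time stands still between calls to the robot, and variables do not carry over. Pictures are saved under pics/ and viewed, and the job is handed in when it is done.

Besides the shell and the picture viewer there is one more tool, called after "Call:" as a command line: name --argument value ..., lists and objects as JSON in quotes. play_rows: Moves the arm, as the interface text tells. Its arguments: {"type":"object","properties":{"targets":{"type":"array"},"grip_force":{"type":"number"}},"required":["targets"]}

```bash
mkdir -p pics; python3 - <<'E'
from rig import *
import cv2,numpy as np
o=get_obs();print(o)
for n in("scene","top"):
    i=get_image(n);cv2.imwrite(f"pics/{n}0.png",i["color"]);np.savez(f"pics/{n}0.npz",**i);print(n,i["fx"],i["cx"],i["cy"],i["R"],i["t"])
E
```

```text
{'time_s': 0.0, 'joints': array([ 1.05404094e+00,  2.76569783e-01,  1.50609815e+00, -1.95452737e-05,
        1.36069817e+00, -1.21042221e-01]), 'qd': array([-2.83203280e-05,  6.61667116e-04, -6.38094454e-04,  1.64290313e-04,
       -1.36790076e-03,  1.47504265e-03]), 'effort': array([ 1.13306971e-03, -4.04590023e+01, -2.37226689e+01,  7.00579234e-02,
        3.45311954e-02, -1.04034132e-04]), 'eef_pos': array([0.22139924, 0.53006118, 0.20463307]), 'ee_rot': array([ 1.96566099e-01,  9.80490174e-01, -8.45010340e-04, -2.68931828e-04]), 'contact_force': array([0.30149673, 0.56741883, 0.19398311]), 'moment': array([-0.04414914,  0.04895857,  0.04745314]), 'gripper_width': 1.000028346520541}
scene 521.1279070425502 286.55829495343266 216.99430366091852 [[-0.86783169  0.49681249 -0.00674538]
 [ 0.37970182  0.65438443 -0.65391708]
 [-0.3204601  -0.5700512  -0.75653615]] [ 0.47392088 -0.01105758  1.60613778]
top 395.73570928279815 282.4637763760759 209.90518481673644 [[ 0.02311311 -0.99967408 -0.01084058]
 [-0.99484681 -0.02192805 -0.09898987]
 [ 0.09871989  0.01307268 -0.99502939]] [-0.18199009  0.42761354  1.25984834]
```

View pics/scene0.png

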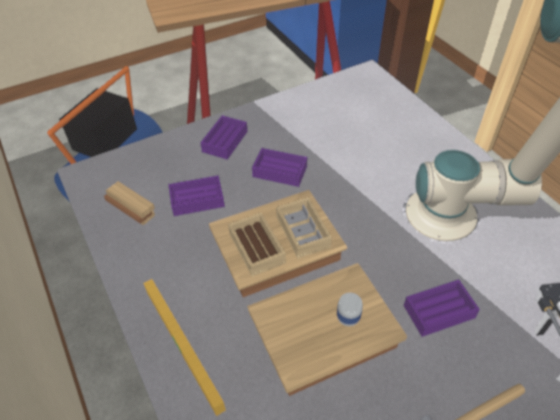

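View pics/top0.png

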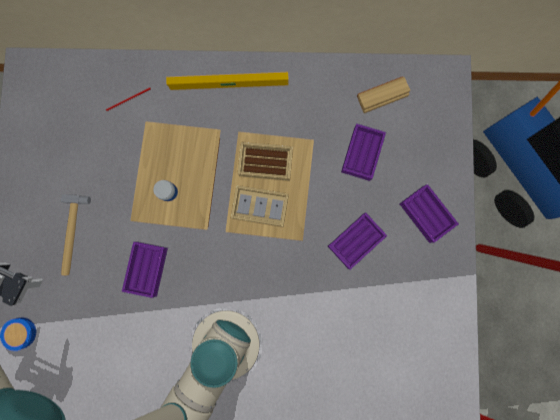

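Scene: the peg tray (three dark pegs) is at scene (256,243) and top (266,161). The bracket tray is at top (261,207) and the tin at top (165,190). The five trays that look like it (two at scene centre-left, and so on) are purple, so they're decoys. I'll measure next.

```bash
cat > h.py <<'E'
import numpy as np,cv2
def pts(i):
    d=i["depth"];v,u=np.mgrid[:420,:560]
    c=np.stack([(u-i["cx"])/i["fx"]*d,(v-i["cy"])/i["fy"]*d,d],-1)
    return (c-i["t"])@i["R"]
def ray(i,u,v,z):
    r=i["R"].T@np.array([(u-i["cx"])/i["fx"],(v-i["cy"])/i["fy"],1.]);c=-i["R"].T@i["t"]
    return c+r*(z-c[2])/r[2]
E
python3 - <<'E'
from h import *
import sys
for n in("top","scene"):
    i=np.load(f"pics/{n}0.npz");P=pts(i);ok=(i["depth"]>0)&(P[...,0]>.25)&(P[...,0]<.8)&(abs(P[...,1])<.5)
    hsv=cv2.cvtColor(i["color"],cv2.COLOR_BGR2HSV)
    wood=((hsv[...,0]<28)&(hsv[...,1]>40))
    for lab,lo,hi,mn in(("board",.05,.085,300),("rim",.105,.125,30),("tin",.125,.145,20)):
        m=(ok&(P[...,2]>lo)&(P[...,2]<hi)).astype(np.uint8)
        if lab=="board": m&=wood.astype(np.uint8)
        k,l,s,c=cv2.connectedComponentsWithStats(m)
        for j in range(1,k):
            if s[j,4]<mn: continue
            q=P[l==j];r=cv2.minAreaRect(q[:,:2].astype(np.float32)*1000)
            print(n,lab,s[j],np.round(c[j]),"z",np.median(q[:,2]).round(4),[np.round(x,1) for x in r])
    # pegs: dark brown
    m=(ok&(hsv[...,0]<20)&(hsv[...,2]<110)&(P[...,2]>.075)&(hsv[...,1]>80)).astype(np.uint8)
    if m.sum()>20:
        q=P[m>0];print(n,"pegs",m.sum(),q.mean(0).round(4),cv2.minAreaRect(q[:,:2].astype(np.float32)*1000))
i=np.load("pics/top0.npz")
cv2.imwrite("pics/crop.png",cv2.resize(i["color"][110:250,120:330],None,fx=3.8,fy=3.8,interpolation=cv2.INTER_CUBIC))
E
```

```text
top board [ 130  121   91  108 7275] [176. 174.] z 0.0701 [array([533.5, 167. ]), array([244.7, 321.3]), np.float64(84.8)]
top board [ 226  132   88  108 4187] [276. 188.] z 0.0702 [array([ 505.9, -130.7]), array([242., 321.]), np.float64(84.8)]
top board [235 189  50  34 572] [259. 205.] z 0.0786 [array([ 437.4, -102.6]), array([143.2,  82.4]), np.float64(82.0)]
top rim [238 141  55  38 488] [265. 159.] z 0.1148 [array([ 574.9, -116.5]), array([160.1, 101.1]), np.float64(86.0)]
top rim [160 182  16  18  60] [171. 193.] z 0.117 [array([468.4, 168.8]), array([26.4, 57.9]), np.float64(61.3)]
top rim [231 185  58  41 471] [259. 205.] z 0.1149 [array([ 435.9, -103.3]), array([160.2, 100.2]), np.float64(81.8)]
top tin [154 180  19  19 286] [163. 189.] z 0.1349 [array([475.4, 183.6]), array([53.6, 52.7]), np.float64(1.7)]
top pegs 931 [ 0.5737 -0.1166  0.0989] ((514.4666137695312, -108.53441619873047), (132.96978759765625, 213.03643798828125), 81.98393249511719)
scene board [ 209  190  138  100 3880] [271. 242.] z 0.0705 [array([ 502.5, -131.4]), array([247.6, 324.6]), np.float64(84.7)]
scene board [  247   263   160   129 10973] [323. 326.] z 0.0703 [array([531.3, 166.2]), array([246.3, 322.3]), np.float64(84.9)]
scene rim [276 197  56  53 634] [303. 223.] z 0.1139 [array([ 434.9, -104.6]), array([169.8, 102.6]), np.float64(82.2)]
scene rim [228 212  58  57 647] [257. 240.] z 0.1145 [array([ 574.1, -116.2]), array([165.2, 101.8]), np.float64(86.2)]
scene rim [337 303  25  17 130] [348. 314.] z 0.1152 [array([487.6, 196.5]), array([30.3, 59.9]), np.float64(44.4)]
scene tin [338 292  25  24 424] [350. 303.] z 0.1348 [array([475.7, 185.4]), array([55.8, 55.8]), np.float64(7.8)]
scene pegs 769 [ 0.5747 -0.115   0.1004] ((573.8594360351562, -115.95675659179688), (123.27323150634766, 73.43357849121094), 85.9620361328125)
```

View pics/crop.png

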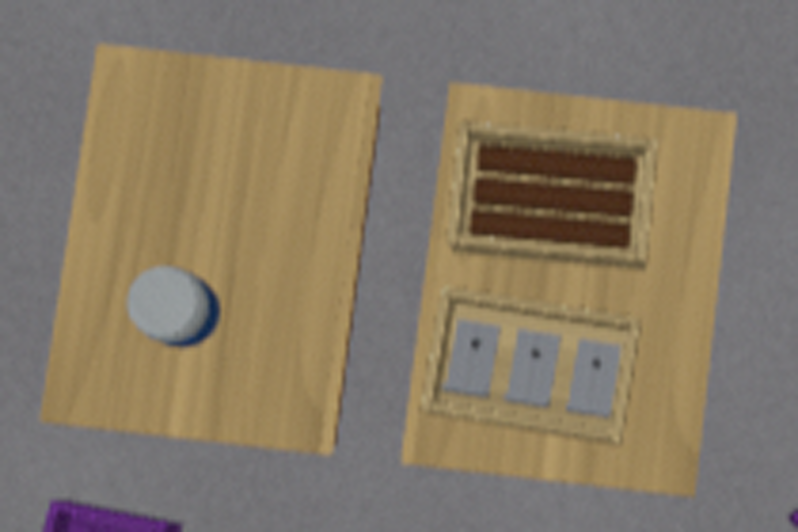

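The target is the dark-pegged plywood tray at crop (555,192). The bracket tray is at crop (530,365), and the purple trays don't match. Sizes (160x100, rim z 0.115, boards z 0.070) all agree. 

Plan: put two half-open fingers, side by side along the gap, against the rear wall and push along the gap's y axis. First I turn the tool 72.6° in place.

Call:
play_rows --targets '[[[0,0,8.1,0,0,0,0.5],[0,0,8.1,0,0,0,0.5],[0,0,8.1,0,0,0,0.5],[0,0,8.1,0,0,0,0.5],[0,0,8.1,0,0,0,0.5],[0,0,8.1,0,0,0,0.5],[0,0,8.1,0,0,0,0.5],[0,0,8.1,0,0,0,0.5],[0,0,8.1,0,0,0,0.5],[0,0,0,0,0,0,0.5]]]'

```text
time_s: 1.1
eef_pos: [0.2196, 0.5268, 0.1993]
ee_rot: [0.758, 0.652, -0.006, 0.002]
contact_force: [-0.3, -1.0, -0.7]
gripper_width: 0.496
```

```bash
cat > st.py <<'E'
from rig import *
import numpy as np
from scipy.spatial.transform import Rotation as R
yg=np.array([.0935,.9956,0]);xg=np.array([.9956,-.0935,0]);G=np.array([.5185,.018,.07])
def show():
    o=get_obs();M=R.from_quat(o["ee_rot"]).as_matrix();p=o["eef_pos"]-G
    print("t",round(o["time_s"],2),"eef",o["eef_pos"].round(4),"gap xy",(p@xg).round(4),(p@yg).round(4),"w",round(o["gripper_width"],3),"F",o["contact_force"].round(1))
    print("tooly in gap",(M[:,1]@xg).round(3),(M[:,1]@yg).round(4),"z",M[:,2].round(4))
    for nm,T in(("behind",G+.068*xg-.245*yg),):
        print(nm,"tool shift",(M.T@(np.array([T[0],T[1],.205])-o["eef_pos"])).round(4))
    return o
if __name__=="__main__": show()
E
python3 st.py
```

```text
t 1.1 eef [0.2196 0.5268 0.1993] gap xy -0.3452 0.4786 w 0.496 F [-0.3 -1.  -0.7]
tooly in gap 0.998 -0.0556 z [-0.0066 -0.0117 -0.9999]
behind tool shift [-0.6996  0.4528  0.0008]
```

Call:
play_rows --targets '[[[0,0,-3,-0.04,0.026,-0.002,0.5],[0,0,0,-0.04,0.026,-0.001,0.5],[0,0,0,-0.04,0.026,-0.001,0.5],[0,0,0,-0.04,0.026,-0.001,0.5],[0,0,0,-0.04,0.026,-0.001,0.5],[0,0,0,-0.04,0.026,-0.001,0.5],[0,0,0,-0.04,0.026,-0.001,0.5],[0,0,0,-0.04,0.026,-0.001,0.5],[0,0,0,-0.04,0.026,-0.001,0.5],[0,0,0,-0.04,0.026,-0.001,0.5],[0,0,0,-0.04,0.026,-0.001,0.5],[0,0,0,0,0,0,0.5]]]'

```text
time_s: 2.3
eef_pos: [0.4779, 0.0496, 0.2123]
ee_rot: [0.723, 0.69, -0.006, 0.003]
contact_force: [-0.7, 1.3, 0.2]
gripper_width: 0.502
```

```bash
python3 st.py
```

```text
t 2.3 eef [0.4779 0.0496 0.2123] gap xy -0.0433 0.0276 w 0.502 F [-0.7  1.3  0.2]
tooly in gap 0.999 0.0471 z [-0.0048 -0.0127 -0.9999]
behind tool shift [-0.2774  0.0984  0.0105]
```

Call:
play_rows --targets '[[[0,0,2,-0.04,0.014,0,0.5],[0,0,0,-0.04,0.014,0,0.5],[0,0,0,-0.04,0.014,0,0.5],[0,0,0,-0.04,0.014,0,0.5],[0,0,0,-0.04,0.014,0,0.5],[0,0,0,-0.04,0.014,0,0.5],[0,0,0,-0.03,0.012,0,0.5],[0,0,0,0,0,0,0.5],[0,0,0,0,0,0,0.5]]]'

```text
time_s: 3.2
eef_pos: [0.5559, -0.2305, 0.211]
ee_rot: [0.726, 0.687, -0.005, -0.002]
contact_force: [-0.1, -0.2, -0.1]
gripper_width: 0.502
```

```bash
python3 st.py
```

```text
t 3.2 eef [ 0.5559 -0.2305  0.211 ] gap xy 0.0605 -0.2439 w 0.502 F [-0.1 -0.2 -0.1]
tooly in gap 0.999 0.0383 z [-0.0101 -0.0042 -0.9999]
behind tool shift [-0.0013  0.0075  0.0059]
```

Call:
play_rows --targets '[[[0,0,2.2,0,0.007,0,0.5],[0,0,0,0,0,0.03,0.5],[0,0,0,0,0,0.03,0.5],[0,0,0,0,0,0.03,0.5],[0,0,0,0,0,0.02,0.5],[0,0,0,0,0,0.01,0.5],[0,0,0,0,0,0,0.5]]]'

```text
time_s: 3.9
eef_pos: [0.5603, -0.2177, 0.0893]
ee_rot: [0.733, 0.68, -0.003, -0.003]
contact_force: [0.3, -0.4, -0.6]
gripper_width: 0.502
```

```bash
python3 - <<'E'
import st;st.show()
from rig import *;import cv2
cv2.imwrite("pics/s1.png",get_image("scene")["color"])
E
```

```text
t 3.9 eef [ 0.5603 -0.2177  0.0893] gap xy 0.0637 -0.2307 w 0.502 F [ 0.3 -0.4 -0.6]
tooly in gap 1.0 0.0176 z [-9.6e-03  2.0e-04 -1.0e+00]
behind tool shift [-0.0144  0.0029 -0.1157]
```

View pics/s1.png

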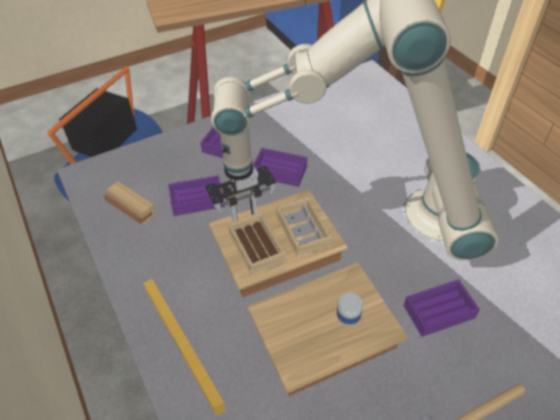

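The two fingers stand on the board just behind the peg tray (scene about (240,212)) and are clear of everything. I'll start pushing.

Call:
play_rows --targets '[[[0,0,1,0.008,0.004,0,0.5],[0,0,0,0.008,0,0,0.5],[0,0,0,0.008,0,0,0.5],[0,0,0,0.01,0,0,0.5],[0,0,0,0.01,0,0,0.5],[0,0,0,0.01,0,0,0.5],[0,0,0,0.01,0,0,0.5]]]'

```text
time_s: 4.65
eef_pos: [0.5732, -0.1534, 0.0952]
ee_rot: [0.739, 0.674, -0.003, 0.003]
contact_force: [0.1, -1.9, -1.4]
gripper_width: 0.499
```

```bash
cat > tr.py <<'E'
from st import *
from h import *
def tray(n="top",show_=True):
    i=get_image(n);P=pts(i);hsv=cv2.cvtColor(i["color"],cv2.COLOR_BGR2HSV)
    q=(P-G);gx=q@xg;gy=q@yg
    m=(i["depth"]>0)&(hsv[...,0]<20)&(hsv[...,2]<110)&(hsv[...,1]>80)&(P[...,2]>.08)&(P[...,2]<.115)&(abs(gx)<.16)&(abs(gy)<.27)
    k,l,s,c=cv2.connectedComponentsWithStats(cv2.morphologyEx(m.astype(np.uint8),cv2.MORPH_CLOSE,np.ones((5,5))))
    j=1+np.argmax(s[1:,4]);a=np.stack([gx[l==j],gy[l==j]],-1).astype(np.float32)*1000
    r=cv2.minAreaRect(a);print(n,"pegs gap mm",[np.round(x,1) for x in r])
    m=(i["depth"]>0)&(q[...,2]>.036)&(q[...,2]<.054)&(abs(gx)<.16)&(abs(gy)<.27)
    k,l,s,c=cv2.connectedComponentsWithStats(m.astype(np.uint8))
    for j in range(1,k):
        if s[j,4]>100:
            a=np.stack([gx[l==j],gy[l==j]],-1).astype(np.float32)*1000
            print(n,"rim gap mm z",np.median(q[l==j][:,2]).round(4),[np.round(x,1) for x in cv2.minAreaRect(a)])
    m=(i["depth"]>0)&(q[...,2]>.06)&(q[...,2]<.07)&(abs(gx+.058)<.06)&(abs(gy-.162)<.06)
    print(n,"tin",(1000*gx[m]).mean().round(1),(1000*gy[m]).mean().round(1))
    return i
if __name__=="__main__":
    import sys
    show()
    for n in("top","scene"):
        i=tray(n);cv2.imwrite(f"pics/{n}_{sys.argv[1]}.png",i["color"])
E
python3 tr.py a
```

```text
t 4.65 eef [ 0.5732 -0.1534  0.0952] gap xy 0.0705 -0.1655 w 0.499 F [ 0.1 -1.9 -1.4]
tooly in gap 1.0 0.0027 z [-8.0e-04 -8.7e-03 -1.0e+00]
behind tool shift [-0.0804 -0.0027 -0.1091]
top pegs gap mm [array([ -48.2, -107.9]), array([355.6, 115.3]), np.float64(21.3)]
top rim gap mm z 0.0452 [array([ 25.2, -62.4]), array([114.8,   8.7]), np.float64(89.3)]
top rim gap mm z 0.0451 [array([ -72.4, -153.9]), array([109.2,  99.7]), np.float64(87.2)]
top tin -57.6 161.1
scene pegs gap mm [array([174.9, 288.2]), array([896.5,  99.2]), np.float64(73.8)]
scene rim gap mm z 0.0443 [array([ -71.9, -128.2]), array([165.2, 102.8]), np.float64(87.3)]
scene rim gap mm z 0.0445 [array([ 69.6, -81.8]), array([181., 102.]), np.float64(89.9)]
scene rim gap mm z 0.0452 [array([-47. , 175.5]), array([28. , 59.6]), np.float64(49.7)]
scene tin -57.8 163.0
```

Call:
play_rows --targets '[[[0,0,0,0.01,0,0.003,0.5],[0,0,0,0.01,0,0.001,0.5],[0,0,0,0.01,0,0.001,0.5],[0,0,0,0.01,0,0.001,0.5],[0,0,0,0.01,0,0.001,0.5],[0,0,0,0.01,0,0.001,0.5],[0,0,0,0.01,0,0.001,0.5]]]'

```text
time_s: 5.45
eef_pos: [0.5851, -0.096, 0.0931]
ee_rot: [0.737, 0.676, -0.008, 0.018]
contact_force: [-0.7, -7.0, 4.7]
gripper_width: 0.497
```

```bash
python3 tr.py b|grep -v pegs
```

```text
t 5.45 eef [ 0.5851 -0.096   0.0931] gap xy 0.077 -0.1073 w 0.497 F [-0.7 -7.   4.7]
tooly in gap 1.0 0.0085 z [ 0.0127 -0.0382 -0.9992]
behind tool shift [-0.1417 -0.0084 -0.1069]
top rim gap mm z 0.0453 [array([36.6, 19. ]), array([119.3,  61. ]), np.float64(59.8)]
top rim gap mm z 0.0449 [array([ -71. , -129.1]), array([158.9, 100.2]), np.float64(87.2)]
top tin -57.8 162.0
scene rim gap mm z 0.0443 [array([ -71.7, -128.2]), array([165. , 102.1]), np.float64(87.8)]
scene rim gap mm z 0.0446 [array([ 75.3, -22.6]), array([101.3, 182.7]), np.float64(0.2)]
scene rim gap mm z 0.0444 [array([-46.1, 175. ]), array([28.6, 59.5]), np.float64(46.9)]
scene tin -58.0 163.1
```

View pics/scene_b.png

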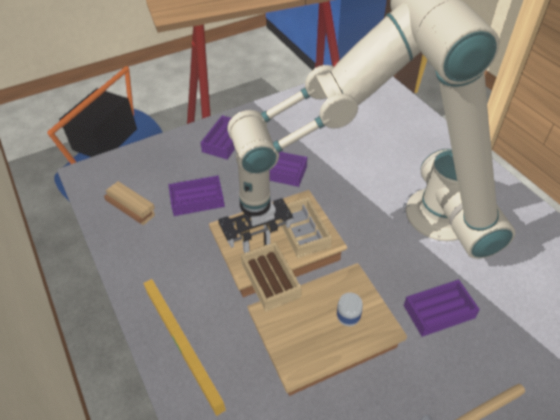

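The tray now bridges the gap, flat and square (scene (270,275)), with its centre at about x +75, y -19 mm. The tool has leaned back about 2° and drifted +7 mm in x, so I'll correct both while pushing.

Call:
play_rows --targets '[[[0,1.0,0,0.01,-0.001,0.002,0.5],[0,0.6,0,0.01,-0.001,0.001,0.5],[0,0.6,0,0.01,-0.001,0.001,0.5],[0,0.5,0,0.01,-0.001,0.001,0.5],[0,0.5,0,0.01,-0.001,0.001,0.5],[0,0.5,0,0.01,-0.001,0.001,0.5],[0,0.5,0,0.01,-0.001,0.001,0.5]]]'

```text
time_s: 6.25
eef_pos: [0.5911, -0.0372, 0.091]
ee_rot: [0.736, 0.677, 0.018, 0.006]
contact_force: [-0.8, -5.3, 4.7]
gripper_width: 0.505
```

```bash
python3 tr.py c|grep -v pegs
```

```text
t 6.25 eef [ 0.5911 -0.0372  0.091 ] gap xy 0.0774 -0.0481 w 0.505 F [-0.8 -5.3  4.7]
tooly in gap 0.999 0.0105 z [ 0.0353  0.0156 -0.9993]
behind tool shift [-0.1946 -0.0076 -0.118 ]
top rim gap mm z 0.0445 [array([30. , 62.7]), array([112.7,  33. ]), np.float64(76.6)]
top rim gap mm z 0.0449 [array([ -71. , -128.5]), array([160.1, 100.2]), np.float64(87.2)]
top tin -58.0 183.9
scene rim gap mm z 0.0439 [array([ -72.2, -128.8]), array([167.6, 102. ]), np.float64(86.9)]
scene rim gap mm z 0.0445 [array([74.8, 32.7]), array([102. , 184.5]), np.float64(0.6)]
scene rim gap mm z 0.0452 [array([-47.1, 175.2]), array([28.9, 59.1]), np.float64(50.2)]
scene tin -58.1 162.7
```

Call:
play_rows --targets '[[[0.5,0,0,0.01,-0.001,0.001,0.5],[0.4,0,0,0.01,-0.001,0.001,0.5],[0.3,0,0,0.01,-0.001,0.001,0.5],[0.3,0,0,0.01,-0.001,0.001,0.5],[0.3,0,0,0.01,-0.001,0.001,0.5],[0.2,0,0,0.01,-0.001,0.001,0.5],[0.2,0,0,0.01,-0.001,0.001,0.5]]]'

```text
time_s: 7.05
eef_pos: [0.5929, 0.0263, 0.0876]
ee_rot: [0.736, 0.677, 0.001, -0.001]
contact_force: [-1.1, -7.1, 6.2]
gripper_width: 0.503
```

```bash
python3 tr.py d|grep -v pegs
```

```text
t 7.05 eef [0.5929 0.0263 0.0876] gap xy 0.0733 0.0152 w 0.503 F [-1.1 -7.1  6.2]
tooly in gap 1.0 0.0113 z [ 7.0e-04  3.3e-03 -1.0e+00]
behind tool shift [-0.2597 -0.0082 -0.1183]
top rim gap mm z 0.0446 [array([ 72.5, 140.8]), array([100.1,  87.7]), np.float64(0.7)]
top rim gap mm z 0.045 [array([ -70.9, -128.7]), array([159.6, 100.3]), np.float64(87.2)]
top tin nan nan
scene rim gap mm z 0.0444 [array([ -92.5, -125.9]), array([166.2,  60.7]), np.float64(87.0)]
scene rim gap mm z 0.0445 [array([71.7, 98.9]), array([101.9, 178. ]), np.float64(0.7)]
scene rim gap mm z 0.0455 [array([-46.6, 175.7]), array([27. , 59.1]), np.float64(49.7)]
scene tin -58.2 162.8tr.py:17: RuntimeWarning: Mean of empty slice.
  print(n,"tin",(1000*gx[m]).mean().round(1),(1000*gy[m]).mean().round(1))
  ret = ret.dtype.type(ret / rcount)
```

View pics/scene_d.png

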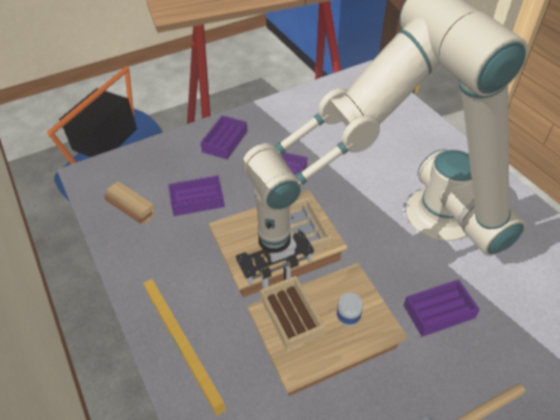

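The tray is on the left board, front edge at +185 mm, centre at about +105 mm, square. It needs about 45 mm more.

Call:
play_rows --targets '[[[0,0,0,0.01,0,0,0.5],[0,0,0,0.01,0,0,0.5],[0,0,0,0.01,0,0,0.5],[0,0,0,0.01,0,0,0.5],[0,0,0,0.006,0,0,0.5]]]'

```text
time_s: 7.65
eef_pos: [0.5951, 0.071, 0.0871]
ee_rot: [0.736, 0.677, -0.002, -0.001]
contact_force: [-0.0, -5.6, 3.3]
gripper_width: 0.499
```

```bash
python3 tr.py e 2>&1|grep -v pegs
```

```text
tr.py:17: RuntimeWarning: Mean of empty slice.
  print(n,"tin",(1000*gx[m]).mean().round(1),(1000*gy[m]).mean().round(1))
  ret = ret.dtype.type(ret / rcount)
t 7.65 eef [0.5951 0.071  0.0871] gap xy 0.0713 0.06 w 0.499 F [-0.  -5.6  3.3]
tooly in gap 1.0 0.0115 z [-3.9e-03 -8.0e-04 -1.0e+00]
behind tool shift [-0.305  -0.0073 -0.1176]
top rim gap mm z 0.0445 [array([ 69.8, 197. ]), array([102.6,  67.8]), np.float64(4.1)]
top rim gap mm z 0.0448 [array([ -70.9, -128.6]), array([159.9, 100.3]), np.float64(87.2)]
top tin nan nan
scene rim gap mm z 0.0444 [array([-100.2,  -84.3]), array([152. ,  75.4]), np.float64(49.3)]
scene rim gap mm z 0.0447 [array([ 70.2, 141.4]), array([101.6, 180.7]), np.float64(0.6)]
scene rim gap mm z 0.0456 [array([-46.9, 176.4]), array([28.8, 59.5]), np.float64(51.7)]
scene tin -57.8 162.8
```

Front is at about +231 mm, so the centre is at about +151 mm. Back off along -x of the tool, then rise and move clear.

Call:
play_rows --targets '[[[0,0,0,-0.01,0,-0.001,0.5],[0,0,0,-0.02,0,-0.001,0.5],[0,0,0,-0.02,0,0,0.5],[0,0,0,0,0,-0.03,0.5],[0,0,0,0,0,-0.04,0.5],[0,0,0,0,0,-0.04,0.5],[0,0,0,0,0,-0.04,0.5],[0,0,0,-0.05,0,-0.02,0.5],[0,0,0,-0.05,0,0,0.5],[0,0,0,-0.05,0,0,0.5],[0,0,0,0,0,0,0.5],[0,0,0,0,0,0,0.5]]]'

```text
time_s: 8.95
eef_pos: [0.5723, -0.1245, 0.2511]
ee_rot: [0.736, 0.677, 0.002, -0.02]
contact_force: [0.6, -0.0, -0.4]
gripper_width: 0.501
```

```bash
python3 tr.py f 2>&1|grep -v pegs
```

```text
t 8.95 eef [ 0.5723 -0.1245  0.2511] gap xy 0.0668 -0.1369 w 0.501 F [ 0.6 -0.  -0.4]
tooly in gap 1.0 0.0108 z [-0.0249  0.0315 -0.9992]
behind tool shift [-0.1094  0.0013  0.0429]
top rim gap mm z 0.0443 [array([ 71.1, 153.5]), array([100.9, 154.2]), np.float64(0.7)]
top rim gap mm z 0.0447 [array([ -71.8, -146.5]), array([124. , 100.2]), np.float64(87.2)]
top tin -57.5 161.1
scene rim gap mm z 0.0444 [array([ -71.8, -127.8]), array([167.3, 102.7]), np.float64(86.9)]
scene rim gap mm z 0.0445 [array([ 70. , 149.8]), array([101.4, 164. ]), np.float64(0.8)]
scene rim gap mm z 0.0448 [array([-46.2, 175. ]), array([29.4, 60. ]), np.float64(46.5)]
scene tin -57.9 163.3
```

View pics/scene_f.png

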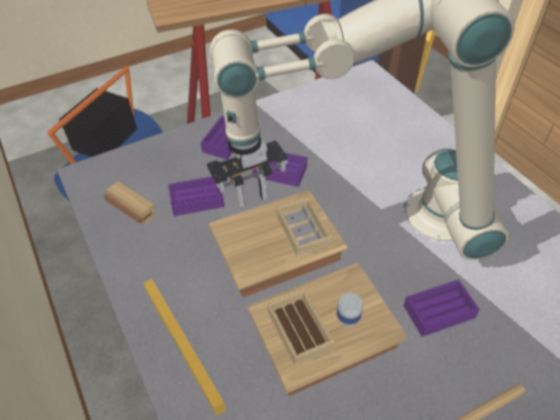

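The peg tray (scene (300,325)) stands whole on the left board at x +70, y +150 mm and 0.7° off square. Bracket tray and tin haven't moved, and the arm is clear.

```bash
python3 -c "
from rig import *
job_done()"
```

```text
the job is handed in; nothing more can be done
```

I pushed the peg tray across the gap with two half-closed fingers against its rear wall. I then backed off, raised the arm clear, and handed the job in at about 9 s of the 32 s allowed.

| Last check | Measured | Required |
|---|---|---|
| Peg tray centre past the gap (y) | about +150 mm | 110 to 190 mm |
| Peg tray centre along the gap (x) | about +70 mm | within ±110 mm |
| Rim height above the boards | about 44.5 mm (flat) | 45 mm, right to 4 mm |
| Off square | about 0.7° | below 15° |
| Bracket tray and tin | unmoved to within about 1–2 mm in the scene view | below 20 mm |
| Contact force on the tool | about 0 N | robot touching nothing |

- **Disagreeing checks:** The top view's last readings for both trays' y were cut short, most likely because the arm hid part of each tray. They gave peg tray y 153.5 mm with a length of 154 mm, and bracket tray y -146 mm against -128 mm in the scene view. I relied on the scene view for both. Its overall tray lengths read a few millimetres too long.
- **Failed check:** My colour mask for the pegs gave unusable results during the push, so I tracked the tray by its rim instead.
- **During the push:** The tool leaned about 2° and drifted about 9 mm sideways. I corrected both on the way, and the rim readings stayed flat at every stop.

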